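# Switch on the gift counter

## Task

Switch on the gift counter for opening: on the switch block, press the large round key (mains), then the square key (showcase lights), then the long bar key (till), each gently from above until it is fully down; they stay down. Leave the small round key (alarm) up, and do not push, tip or pick up the mug, gift box, gnome and candle standing around the block.

Things in the scene. Friction and masses are not known exactly. Their poses are not given: they have to be found in the camera images.
- dock: Fixed flat aluminium switch block, 180 x 180 mm and 30 mm high, lying on the counter; origin at the centre of its underside, z up. Four white switch modules are plugged into its top in a 2 x 2 grid at 77 mm pitch along its x and y; which module sits in which place changes.
- module_big_round: Fixed white plastic switch module, 62 x 62 mm and 16 mm high, on top of the block (its top is 46 mm above the counter), carrying the black large round key, 40 mm in diameter, in its middle. Origin at the centre of its underside; axes parallel to the block's.
- big_round_top (a point): Centre of the top face of the black large round key, 40 mm in diameter; the point moves with the key. Axes as the module's, z up. The face stands 18 mm above its module (64 mm above the counter) when up, 10 mm (56 mm above the counter) when fully down.
- key_big_round (a joint): Travel of the large round key: 0 = up (start), 0.008 m = fully down. It slides straight down against about 3 N of friction to its end stop, has no return spring and stays where it is left. The whole switch is rubber-sprung in its module: it also sinks about 1 mm for every 4 N while pressed and springs back when let go (not counted in this value).
- module_small_round: Fixed white plastic switch module, 62 x 62 mm and 16 mm high, on top of the block (its top is 46 mm above the counter), carrying the black small round key, 18 mm in diameter, in its middle. Origin at the centre of its underside; axes parallel to the block's.
- small_round_top (a point): Centre of the top face of the black small round key, 18 mm in diameter; the point moves with the key. Axes as the module's, z up. The face stands 18 mm above its module (64 mm above the counter) when up, 10 mm (56 mm above the counter) when fully down.
- key_small_round (a joint): Travel of the small round key: 0 = up (start), 0.008 m = fully down. It slides straight down against about 3 N of friction to its end stop, has no return spring and stays where it is left. The whole switch is rubber-sprung in its module: it also sinks about 1 mm for every 4 N while pressed and springs back when let go (not counted in this value).
- module_square: Fixed white plastic switch module, 62 x 62 mm and 16 mm high, on top of the block (its top is 46 mm above the counter), carrying the black square key, 38 x 38 mm, in its middle. Origin at the centre of its underside; axes parallel to the block's.
- square_top (a point): Centre of the top face of the black square key, 38 x 38 mm; the point moves with the key. Axes as the module's, z up. The face stands 18 mm above its module (64 mm above the counter) when up, 10 mm (56 mm above the counter) when fully down.
- key_square (a joint): Travel of the square key: 0 = up (start), 0.008 m = fully down. It slides straight down against about 3 N of friction to its end stop, has no return spring and stays where it is left. The whole switch is rubber-sprung in its module: it also sinks about 1 mm for every 4 N while pressed and springs back when let go (not counted in this value).
- module_bar: Fixed white plastic switch module, 62 x 62 mm and 16 mm high, on top of the block (its top is 46 mm above the counter), carrying the black long narrow bar key, 16 mm (x) by 54 mm (y), in its middle. Origin at the centre of its underside; axes parallel to the block's.
- bar_top (a point): Centre of the top face of the black long narrow bar key, 16 mm (x) by 54 mm (y); the point moves with the key. Axes as the module's, z up. The face stands 18 mm above its module (64 mm above the counter) when up, 10 mm (56 mm above the counter) when fully down.
- key_bar (a joint): Travel of the long narrow bar key: 0 = up (start), 0.008 m = fully down. It slides straight down against about 3 N of friction to its end stop, has no return spring and stays where it is left. The whole switch is rubber-sprung in its module: it also sinks about 1 mm for every 4 N while pressed and springs back when let go (not counted in this value).
- mug: Loose white ceramic mug, 80 mm in diameter, 90 mm high, 0.3 kg, handle on its +y side; origin at the centre of its underside. Bystander, beside the block.
- gift_box: Loose closed cardboard gift box, 75 x 75 x 60 mm high, 0.2 kg; origin at the centre of its underside. Bystander, beside the block.
- gnome: Loose gnome figurine, round, grey body with brown pointed hat, 64 mm in diameter, 96 mm high, 0.2 kg; origin at the centre of its underside. Bystander, beside the block.
- candle: Loose candle in an amber glass jar with lid, 68 mm in diameter, 80 mm high, 0.3 kg; origin at the centre of its underside. Bystander, beside the block.

How it is judged:
On the way, in this order (a step that is already met when the one before it is completed fails the run):
1. the large round key is down (value of joint key_big_round above 0.006 m), for 0.1 s.
2. then the square key is down (value of joint key_square above 0.006 m), for 0.1 s.
3. then the bar key is down (value of joint key_bar above 0.006 m), for 0.1 s.
At the end, for the whole second after the job is handed in: The large round, square and bar keys are each down by more than 6 of their 8 mm, the small round key by less than 3 mm, and the mug, gift box, gnome and candle stand upright (within 0.3 rad), at rest and within 20 mm of where they started (value of joint each of key_big_round, key_square, key_bar above 0.006 m and value of joint key_small_round below 0.003 m and distance of each of mug, gift_box, gnome, candle from where it was at the start of the episode below 0.02 m and angle between each of mug, gift_box, gnome, candle's own z axis and vertical below 0.3 rad and linear speed of each of mug, gift_box, gnome, candle below 0.02 m/s); the robot touches nothing.
It fails at once if the small round key is pressed by more than 3 mm (value of joint key_small_round above 0.003 m).
It fails at once if the square key is pressed before the large round key is down (value of joint key_square above 0.003 m and value of joint key_big_round below 0.006 m).
It fails at once if the bar key is pressed before the large round key and the square key are both down (value of joint key_bar above 0.003 m and value of joint any of key_big_round, key_square below 0.006 m).
It fails at once if the robot presses a switch or the block with more than 30 N (contact force between any of the fingers, the arm and module_big_round above 30 N or contact force between any of the fingers, the arm and module_small_round above 30 N or contact force between any of the fingers, the arm and module_square above 30 N or contact force between any of the fingers, the arm and module_bar above 30 N or contact force between any of the fingers, the arm and dock above 30 N).
It fails at once if a thing standing beside the block is moved by more than 20 mm, lifted or tipped (distance of any of mug, gift_box, gnome, candle from where it was at the start of the episode above 0.02 m or angle between any of mug, gift_box, gnome, candle's own z axis and vertical above 0.3 rad).
It also fails if it takes over 48 s, if anything falls off the work surface, if the arm or the gripper's body presses on something with over 40 N, if the wrist force passes 120 N, or if a joint passes its speed limit or range.

## Robot

A 6-joint arm with a two-finger parallel gripper is mounted at the origin on the work surface. World frame = base frame: x ahead of the robot, y to its left, z up, the work surface at z = 0. Lengths are in m, angles in rad, forces in N, time in s.
With the tool pointing down it reaches from about 0.425 to 0.925 m from the base axis. Payload 12.5 kg.
Tool frame: the origin (TCP) lies on the centre line of the jaws, within the pads' length; the fingertips stand 11 mm ahead of it and the grasp point (between the pads) lies 8 mm behind it; z points along the fingers, y is the line along which they close (so a half turn about z gives the same grasp; the last joint's range is limited). The gripper opens to 85 mm and grips with 20 to 120 N. Pads are 22 mm wide; open, the fingers measure 114 mm over their backs; the gripper's body (76 mm by 85 mm) begins 54 mm behind the grasp point. The pads swing forward as they close: fully open they stand 13 mm farther back than shut.
Start: joints at [1.019, 0.491, 1.559, -0, 1.092, -0.106], TCP at [0.269, 0.564, 0.242] pointing down, gripper open.
Joint ranges: [-3.1, 3.1], [-0.84, 2.19], [0.05, 2.79], [-1.13, 4.28], [0.06, 2.93], [-2.69, 2.69]. Speed limits (rad/s): [2.22, 2.22, 2.79, 3.14, 3.14, 3.14].

## Interface

Orientations are given as a 3x3 rotation matrix whose columns are the frame's x, y, z axes.
In Python, from rig import monitor, camera, bot, models gives the robot as it stands.
- The arm moves only by the tool carry_out, never from a script. Its argument "commands" is a list of rows, each an object with "angular": the turn, a rotation vector about the tool's x, y, z in degrees, a list of three; "translation": the shift along the tool's x, y, z in cm, a list of three; "hand": the opening in per cent of the stroke, from 0 (shut) to 100 (fully open). In form: [{"angular": [rx, ry, rz], "translation": [dx, dy, dz], "hand": hand}, ...]. A call has exactly 10 rows; each row shifts and turns the commanded pose from where the row before left it, along the tool's axes as they then stand; what a row does not reach is not made up. A row lasts 1/10 s, in which the tool goes at most 50 mm and 8.59 degrees, less where a joint would pass 70% of its speed; a pose out of reach is approached as far as the arm can. A call with a gripper value outside its range is refused whole. The fingers move at their own pace and stop on an object; the grip force is fixed at half the most. Time passes only in rows, so rows that do not move let the fingers close, or fill a call up. It gives the time, the measured TCP pose, the force, the opening and the grip force at its end, in the units of the state.
- monitor.sense(): the state, without advancing time (a new reading comes with each control period).
- camera(name): name is "side" or "top"; returns a dict with "color" (400x640x3 uint8, blue, green, red), "fx", "fy", "cx", "cy" (pixels), "origin" and "orientation" of the camera in the world. Camera axes: x right, y up, looking along -z (the intrinsics and any distortion apply to the point x, -y, -z); pixel columns grow to the right and rows downward; lengths in m; the calibration is good to about 2 mm. A picture is of the moment at which its call begins. There is no depth.
- bot.hand_in(): hands the job in; it is judged then, once.
Trained networks look in the newest picture that a camera, given by its name, has taken for a name from the list of things; names that differ only in an ending like _2 or _b are one class to them, and where a whole thing is asked for, a point or a joint stands for the part that bears it (a point fixed in the world has none). Each returns a list of dicts, best first, with "confidence" (0 to 1); they miss things now and then, are a little off and sometimes report something else, mostly with a low value. They report only what shows in the picture. A call takes as long as a camera call.
- models.regions_of(thing, camera): "pixels" (400x640 bool, what is visible of it) and "extent" ([left, top, right, bottom] in pixels, round what is visible of it).
The state is a dict: "time_s": time; "joint_positions": joint angles; "joint_velocities": joint speeds; "tau": joint torques, N m; "ee_pos": TCP position; "ee_rot": TCP orientation; "ft_force": force on the tool from outside, world axes, zero at the start; "ft_torque": the same for the moment, N m; "grip_width": finger opening in m; "grip_force": force on a finger pad.
Only numpy, scipy, OpenCV 4.12 (cv2) and the standard library are available. Lean on these libraries where they do the work, as an engineer would, in place of code of your own. Each camera call takes 0.05 s, during which the arm holds its last target. There are 200 camera calls.

## Working session

There is one attempt and no reset: what is moved stays moved. The work goes in short steps, Python scripts to look and compute and a tool call to move; the robot and the scene stay as the last step left them, time stands still between calls to the robot, and variables do not carry over. Pictures are saved under pics/ and viewed, at most 10 in all, crops included, and the job is handed in when it is done.

Besides the shell and the picture viewer there is one more tool, called after "Request:" in YAML: its name, and indented under it one key for each argument. carry_out: Moves the arm, as the interface text tells. Its arguments: {"type":"object","properties":{"commands":{"type":"array","items":{"type":"object","properties":{"angular":{"type":"array","items":{"type":"number"}},"translation":{"type":"array","items":{"type":"number"}},"hand":{"type":"number"}}}}},"required":["commands"]}

```bash
mkdir -p pics; python3 - <<'E'
from rig import monitor, camera
import cv2,numpy as np
for n in ("top","side"):
    c=camera(n); cv2.imwrite(f"pics/{n}1.png",c["color"]); print({k:(np.round(v,4).tolist()) for k,v in c.items() if k!="color"})
s=monitor.sense(); print({k:np.round(v,3).tolist() for k,v in s.items()})
E
```

```text
{'fx': 363.7366, 'fy': 363.7366, 'cx': 319.6281, 'cy': 200.5012, 'origin': [0.4026, 0.0425, 0.8714], 'orientation': [[0.0002, 0.9817, -0.1905], [-0.9993, 0.0074, 0.037], [0.0378, 0.1904, 0.981]]}
{'fx': 373.5376, 'fy': 373.5376, 'cx': 319.5223, 'cy': 201.7574, 'origin': [0.2421, 0.4198, 0.6848], 'orientation': [[-0.7827, 0.483, -0.3927], [-0.6224, -0.6168, 0.4819], [-0.0094, 0.6215, 0.7833]]}
{'time_s': 0.1, 'joint_positions': [1.019, 0.491, 1.559, -0.0, 1.092, -0.106], 'joint_velocities': [-0.001, -0.001, -0.001, -0.001, 0.002, 0.0], 'tau': [0.003, -61.945, -26.203, -0.0, 0.003, 0.0], 'ee_pos': [0.269, 0.564, 0.242], 'ee_rot': [[-0.902, 0.431, -0.001], [0.431, 0.902, -0.001], [0.0, -0.001, -1.0]], 'ft_force': [0.005, -0.189, -0.319], 'ft_torque': [0.036, -0.001, 0.031], 'grip_force': 0.0, 'grip_width': 0.085}
```

View pics/top1.png

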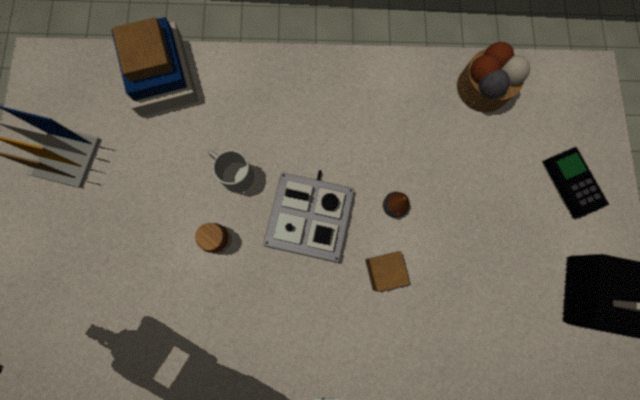

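View pics/side1.png

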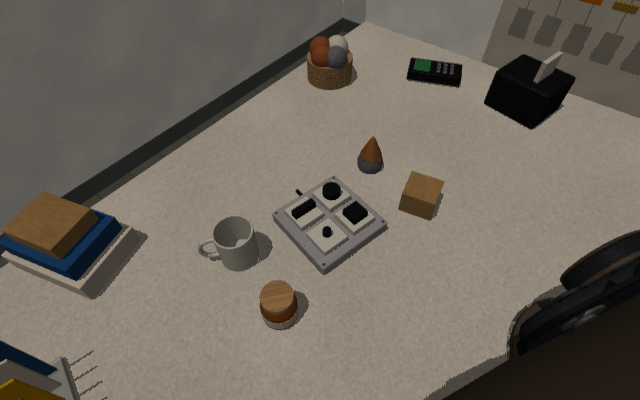

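The top view shows the block at about (310,217). Bar key is at (297,195), big round at (331,202), square at (323,235) and small round at (290,227). The mug (232,167), candle (210,237), gnome (397,205) and box (388,271) stand around it; the side view agrees on which key is where.

```bash
cat > h.py <<'E'
from rig import monitor, camera, models
import cv2,numpy as np
def ray(c,u,v,z):
    R=np.array(c["orientation"]);o=np.array(c["origin"])
    d=R@np.array([(u-c["cx"])/c["fx"],-(v-c["cy"])/c["fy"],-1.]); return (o+d*(z-o[2])/d[2])[:2]
G={"top":dict(bar=(297,195),big=(331,202),square=(323,235),small=(290,227)),
   "side":dict(bar=(303,209),big=(332,190),square=(355,212),small=(327,231))}
E
python3 - <<'E'
from h import *
from scipy.ndimage import label
P={}
for n in G:
    c=camera(n); g=cv2.cvtColor(c["color"],cv2.COLOR_BGR2GRAY)
    L,_=label(g<70)
    for k,(u,v) in G[n].items():
        w=L[v-6:v+7,u-6:u+7]; ids=w[w>0]; 
        if len(ids)==0: print(n,k,"none"); continue
        i=np.bincount(ids).argmax(); m=L==i
        ys,xs=np.nonzero(m); P[n,k]=ray(c,xs.mean(),ys.mean(),.061)
        print(n,k,m.sum(),xs.mean().round(1),ys.mean().round(1),P[n,k].round(4))
    for t,h in (("dock",.03),("mug",.09),("gift_box",.06),("gnome",.05),("candle",.08)):
        for r in models.regions_of(t,n)[:1]:
            ys,xs=np.nonzero(r["pixels"]); print(n,t,round(r["confidence"],2),len(xs),ray(c,xs.mean(),ys.mean(),h/2 if t!="dock" else h).round(3))
for n in G:
    a=lambda k:P[n,k]
    for p,q in (("bar","big"),("small","square"),("small","bar"),("square","big")):
        d=a(q)-a(p); print(n,p,q,np.linalg.norm(d).round(4),np.degrees(np.arctan2(d[1],d[0])).round(1))
    print(sum(a(k) for k in G[n])/4)
E
```

```text
top bar 212 299.5 194.8 [0.5729 0.0576]
top big 244 330.0 202.0 [ 0.5566 -0.0118]
top square 294 323.1 234.7 [0.4824 0.0041]
top small 48 289.5 227.3 [0.4986 0.0793]
top dock 0.68 245 [ 0.563 -0.011]
top mug 0.56 1324 [0.633 0.215]
top gift_box 0.89 1285 [ 0.402 -0.143]
top gnome 0.97 536 [ 0.56  -0.171]
side bar 262 303.4 208.3 [0.5706 0.0708]
side big 277 331.2 190.7 [ 0.5538 -0.0038]
side square 374 354.8 212.4 [0.4794 0.0128]
side small 85 326.7 231.6 [0.4959 0.087 ]
side dock 0.74 3132 [0.509 0.063]
side mug 0.92 2281 [0.635 0.217]
side gift_box 0.58 1408 [ 0.403 -0.14 ]
side gnome 0.57 702 [ 0.561 -0.173]
side candle 0.6 1546 [0.476 0.256]
top bar big 0.0713 -103.2
top small square 0.0769 -102.2
top small bar 0.0774 -16.3
top square big 0.0759 -12.1
[0.52765334 0.03229803]
side bar big 0.0764 -102.7
side small square 0.0759 -102.6
side small bar 0.0765 -12.2
side square big 0.0763 -12.6
[0.5249064  0.04169674]
```

```bash
python3 - <<'E'
from h import *
a=camera("top")["color"][165:270,255:365]; b=camera("side")["color"][170:275,270:390]
s=lambda i:cv2.resize(i,(400,int(400*i.shape[0]/i.shape[1])),interpolation=cv2.INTER_CUBIC)
a,b=s(a),s(b); h=min(len(a),len(b)); im=np.hstack([a[:h],b[:h]])
im=(255*(im/255.)**.6).astype(np.uint8); cv2.imwrite("pics/zoom.png",im)
E
```

```text
(no output)
```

View pics/zoom.png

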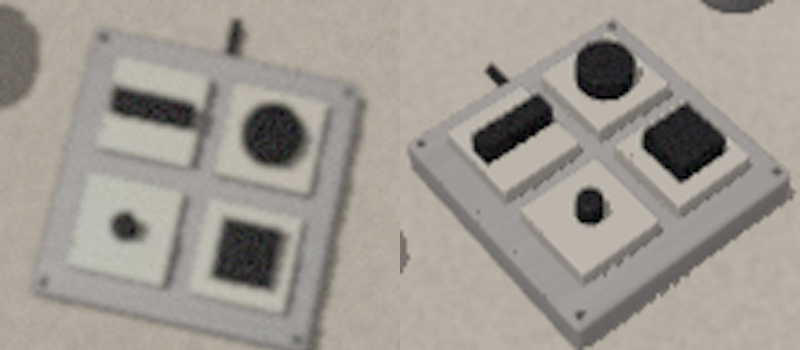

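The crops show the block and key outlines clearly in both views, with slight shadows to the right of the keys in the top view. I'll fit the block pose to the corners and key silhouettes.

```bash
cat > fit.py <<'E'
from h import *
from scipy.ndimage import label
from scipy.optimize import least_squares
C={"top":[(280.6,172.4),(354.8,190.3),(264.1,245.6),(340.8,261.3)],
   "side":[(273,216.5),(333.9,175.4),(324,267.5),(387.9,225.5)]}
CM=np.array([(1,1),(1,-1),(-1,1),(-1,-1)])*.09
# fit frame: X' toward yaw; bar(+,+) big(+,-) small(-,+) square(-,-)
S=dict(bar=(1,1),big=(1,-1),small=(-1,1),square=(-1,-1))
t=np.linspace(0,2*np.pi,40); circ=np.c_[np.cos(t),np.sin(t)]; sq=np.array([(1,1),(1,-1),(-1,-1),(-1,1)])
O=dict(bar=sq*[.008,.027],big=circ*.02,small=circ*.009,square=sq*.019)
def proj(c,p):
    q=(p-np.array(c["origin"]))@np.array(c["orientation"]); return np.c_[c["cx"]+c["fx"]*q[:,0]/-q[:,2], c["cy"]-c["fy"]*q[:,1]/-q[:,2]]
def w(p,xy,z):
    a=p[2];R=np.array([[np.cos(a),-np.sin(a)],[np.sin(a),np.cos(a)]]); xy=np.atleast_2d(xy)@R.T+p[:2]; return np.c_[xy,np.full(len(xy),z)]
def cen(c,p,k):
    o=np.array(S[k])*.0385+O[k]; q=np.vstack([proj(c,w(p,o,.064)),proj(c,w(p,o,.046))])
    m=cv2.moments(cv2.convexHull(q.astype(np.float32))); return np.array([m["m10"],m["m01"]])/m["m00"],m["m00"]
E
python3 - <<'E'
from fit import *
obs={}; cams={}
for n in G:
    c=cams[n]=camera(n); g=cv2.cvtColor(c["color"],cv2.COLOR_BGR2GRAY)
    L,_=label(g<45)
    for k,(u,v) in G[n].items():
        ww=L[v-6:v+7,u-6:u+7]; i=np.bincount(ww[ww>0]).argmax(); ys,xs=np.nonzero(L==i); obs[n,k]=(xs.mean(),ys.mean(),len(xs))
def res(p,ns,kc,kk):
    r=[]
    for n in ns:
        if kc: r+=list(((proj(cams[n],w(p,CM,.03))-C[n])*.7).ravel())
        if kk: 
            for k in S: r+=list(cen(cams[n],p,k)[0]-obs[n,k][:2])
    return np.array(r)
for ns in (["top"],["side"],["top","side"]):
  for a,b in ((1,0),(0,1),(1,1)):
    f=least_squares(res,[.526,.037,-.21],args=(ns,a,b)); print(ns,a,b,f.x.round(4),"rms px",np.sqrt(np.mean(f.fun**2)).round(2))
print(f.fun.reshape(-1,2).round(1).tolist())
for q in obs: print(q,np.round(obs[q],1),cen(cams[q[0]],f.x,q[1])[1].round())
for k in S: print(k,w(f.x,np.array(S[k])*.0385,.064).round(4))
E
```

```text
['top'] 1 0 [ 0.5276  0.0326 -0.208 ] rms px 0.78
['top'] 0 1 [ 0.5288  0.0342 -0.2112] rms px 0.08
['top'] 1 1 [ 0.5285  0.0337 -0.2078] rms px 0.61
['side'] 1 0 [ 0.5243  0.0398 -0.2179] rms px 1.34
['side'] 0 1 [ 0.5278  0.0381 -0.2138] rms px 0.1
['side'] 1 1 [ 0.5266  0.0388 -0.2175] rms px 1.05
['top', 'side'] 1 0 [ 0.5263  0.0359 -0.2129] rms px 1.36
['top', 'side'] 0 1 [ 0.5286  0.0362 -0.2055] rms px 0.63
['top', 'side'] 1 1 [ 0.5274  0.036  -0.2082] rms px 1.1
[[-0.5, -0.1], [-0.7, -1.6], [-1.5, 0.6], [-1.3, 1.2], [-0.9, 0.7], [-0.8, 0.5], [-0.7, 0.8], [-0.7, 0.5], [-1.0, -2.7], [-0.1, -1.2], [0.3, 1.1], [0.6, -3.2], [0.7, -0.3], [0.5, -0.5], [1.1, -0.5], [0.8, -0.8]]Traceback (most recent call last):
  File "<stdin>", line 19, in <module>
AttributeError: 'float' object has no attribute 'round'
```

Request:
carry_out:
  commands:
    - {"angular":[0,0,-6.7],"translation":[0,0,0],"hand":0}
    - {"angular":[0,0,-6.7],"translation":[0,0,0],"hand":0}
    - {"angular":[0,0,0],"translation":[-2.5,-3.1,0],"hand":0}
    - {"angular":[0,0,0],"translation":[-2.5,-3.1,0],"hand":0}
    - {"angular":[0,0,0],"translation":[-2.5,-3.1,0],"hand":0}
    - {"angular":[0,0,0],"translation":[-2.5,-3.1,0],"hand":0}
    - {"angular":[0,0,0],"translation":[-2.5,-3.1,0],"hand":0}
    - {"angular":[0,0,0],"translation":[-2.5,-3.1,0],"hand":0}
    - {"angular":[0,0,0],"translation":[-2.5,-3.1,0],"hand":0}
    - {"angular":[0,0,0],"translation":[-2.5,-3.1,0],"hand":0}

```text
time_s: 1.9
ee_pos: [0.4134, 0.278, 0.2425]
ee_rot: [[-0.978, 0.21, 0.0], [0.21, 0.978, 0.0], [-0.0, 0.0, -1.0]]
ft_force: [0.8, 0.2, 0.1]
grip_width: -0.0001
grip_force: 0.0
```

Request:
carry_out:
  commands:
    - {"angular":[0,0,0],"translation":[-2.5,-3.1,0],"hand":0}
    - {"angular":[0,0,0],"translation":[-2.5,-3.1,0],"hand":0}
    - {"angular":[0,0,0],"translation":[-2.5,-3.1,0],"hand":0}
    - {"angular":[0,0,0],"translation":[-2.5,-3.1,0],"hand":0}
    - {"angular":[0,0,0],"translation":[-2.5,-3.1,0],"hand":0}
    - {"angular":[0,0,0],"translation":[-2.5,-3.1,0],"hand":0}
    - {"angular":[0,0,0],"translation":[-2.5,-3.1,0],"hand":0}
    - {"angular":[0,0,0],"translation":[-2.7,-3.4,0],"hand":0}
    - {"angular":[0,0,0],"translation":[0,0,0],"hand":0}
    - {"angular":[0,0,0],"translation":[0,0,0],"hand":0}

```text
time_s: 2.9
ee_pos: [0.5575, -0.0092, 0.242]
ee_rot: [[-0.977, 0.212, -0.0], [0.212, 0.977, 0.0], [0.001, 0.0, -1.0]]
ft_force: [-0.3, -0.1, 0.4]
grip_width: 0.0002
grip_force: 0.0
```

Request:
carry_out:
  commands:
    - {"translation":[0,0,3],"angular":[0,0,0],"hand":0}
    - {"translation":[0,0,3],"angular":[0,0,0],"hand":0}
    - {"translation":[0,0,3],"angular":[0,0,0],"hand":0}
    - {"translation":[0,0,3],"angular":[0,0,0],"hand":0}
    - {"translation":[0,0,2],"angular":[0,0,0],"hand":0}
    - {"translation":[0,0,1],"angular":[0,0,0],"hand":0}
    - {"translation":[0,0,0.5],"angular":[0,0,0],"hand":0}
    - {"translation":[0,0,0],"angular":[0,0,0],"hand":0}
    - {"translation":[0,0,0],"angular":[0,0,0],"hand":0}
    - {"translation":[0,0,0],"angular":[0,0,0],"hand":0}

```text
time_s: 3.9
ee_pos: [0.5579, -0.0084, 0.0882]
ee_rot: [[-0.978, 0.21, 0.002], [0.21, 0.978, -0.0], [-0.002, 0.0, -1.0]]
ft_force: [0.2, -0.3, 0.8]
grip_width: 0.0003
grip_force: 0.0
```

```bash
python3 - <<'E'
from h import *
b=camera("side")["color"][130:280,240:400]; t=camera("top")["color"][140:290,230:390]
im=cv2.resize(np.hstack([t,b]),(800,375),interpolation=cv2.INTER_CUBIC)
cv2.imwrite("pics/over_big.png",(255*(im/255.)**.6).astype(np.uint8)); print(monitor.sense()["ee_pos"])
E
```

```text
[ 0.55777638 -0.00849113  0.08800267]
```

View pics/over_big.png

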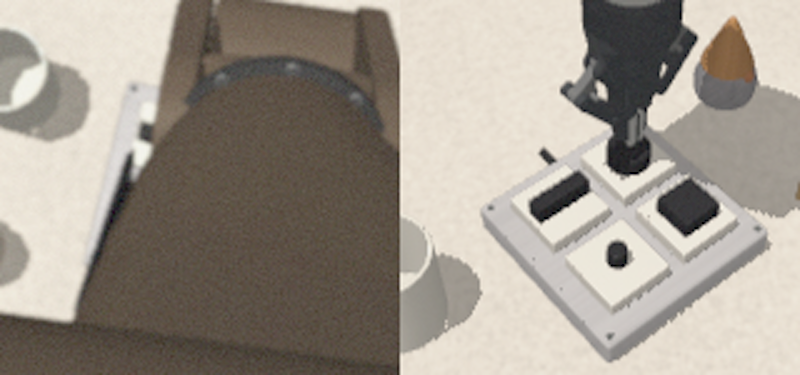

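The side view shows the shut fingertips centred just above the big round key, at about (628,135) in the crop, well clear of the gnome. I'll press gently.

Request:
carry_out:
  commands:
    - {"translation":[0,0,0.3],"angular":[0,0,0],"hand":0}
    - {"translation":[0,0,0.3],"angular":[0,0,0],"hand":0}
    - {"translation":[0,0,0.2],"angular":[0,0,0],"hand":0}
    - {"translation":[0,0,0.2],"angular":[0,0,0],"hand":0}
    - {"translation":[0,0,0.2],"angular":[0,0,0],"hand":0}
    - {"translation":[0,0,0.2],"angular":[0,0,0],"hand":0}
    - {"translation":[0,0,0.2],"angular":[0,0,0],"hand":0}
    - {"translation":[0,0,0.2],"angular":[0,0,0],"hand":0}
    - {"translation":[0,0,0.2],"angular":[0,0,0],"hand":0}
    - {"translation":[0,0,0],"angular":[0,0,0],"hand":0}

```text
time_s: 5.0
ee_pos: [0.5575, -0.0084, 0.0671]
ee_rot: [[-0.978, 0.21, -0.0], [0.21, 0.978, 0.0], [0.0, 0.0, -1.0]]
ft_force: [-0.7, 0.1, 1.8]
grip_width: -0.0001
grip_force: 1.0
```

Request:
carry_out:
  commands:
    - {"translation":[0,0,0.1],"angular":[0,0,0],"hand":0}
    - {"translation":[0,0,0.1],"angular":[0,0,0],"hand":0}
    - {"translation":[0,0,0.1],"angular":[0,0,0],"hand":0}
    - {"translation":[0,0,0],"angular":[0,0,0],"hand":0}
    - {"translation":[0,0,0],"angular":[0,0,0],"hand":0}
    - {"translation":[0,0,0],"angular":[0,0,0],"hand":0}
    - {"translation":[0,0,0],"angular":[0,0,0],"hand":0}
    - {"translation":[0,0,0],"angular":[0,0,0],"hand":0}
    - {"translation":[0,0,0],"angular":[0,0,0],"hand":0}
    - {"translation":[0,0,0],"angular":[0,0,0],"hand":0}

```text
time_s: 6.0
ee_pos: [0.5576, -0.0084, 0.0647]
ee_rot: [[-0.978, 0.21, 0.0], [0.21, 0.978, 0.0], [-0.0, 0.0, -1.0]]
ft_force: [-2.6, -0.7, 8.4]
grip_width: 0.0002
grip_force: 4.3
```

Request:
carry_out:
  commands:
    - {"translation":[0,0,-0.5],"angular":[0,0,0],"hand":0}
    - {"translation":[0,0,-1.5],"angular":[0,0,0],"hand":0}
    - {"translation":[0,0,-1],"angular":[0,0,0],"hand":0}
    - {"translation":[1.6,0,0],"angular":[0,0,0],"hand":0}
    - {"translation":[2,0,0],"angular":[0,0,0],"hand":0}
    - {"translation":[2,0,0],"angular":[0,0,0],"hand":0}
    - {"translation":[2,-0.1,0],"angular":[0,0,0],"hand":0}
    - {"translation":[0,0,0.4],"angular":[0,0,0],"hand":0}
    - {"translation":[0,0,0.3],"angular":[0,0,0],"hand":0}
    - {"translation":[0,0,0],"angular":[0,0,0],"hand":0}

```text
time_s: 7.0
ee_pos: [0.4838, 0.0064, 0.0869]
ee_rot: [[-0.978, 0.21, 0.0], [0.21, 0.978, 0.0], [-0.0, 0.0, -1.0]]
ft_force: [0.3, -0.2, 0.7]
grip_width: 0.0
grip_force: 0.0
```

```bash
python3 - <<'E'
from h import *
b=camera("side")["color"][130:280,240:400]
im=cv2.resize(b,(800,600)[:2] if 0 else (640,600),interpolation=cv2.INTER_CUBIC)
cv2.imwrite("pics/over_sq.png",(255*(im/255.)**.6).astype(np.uint8)); print(monitor.sense()["ee_pos"])
E
```

```text
[0.48379521 0.00641674 0.08706533]
```

View pics/over_sq.png

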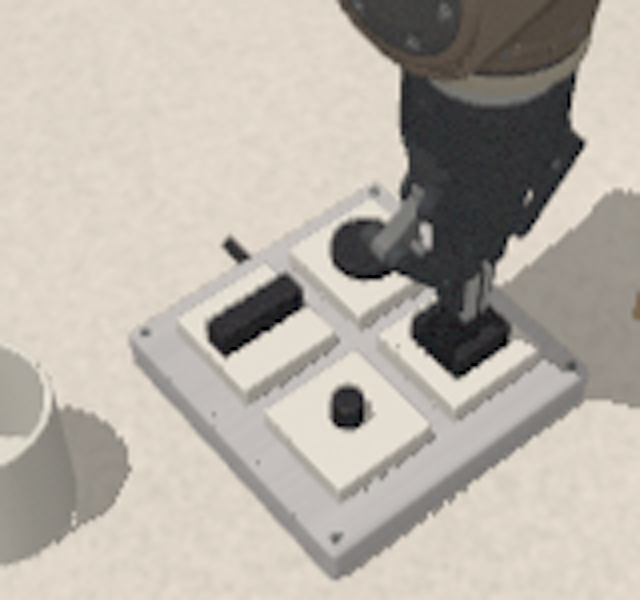

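The big round key, at (362,248), is visibly down. The fingertips are over the square key at (463,315).

Request:
carry_out:
  commands:
    - {"translation":[0,0,0.3],"angular":[0,0,0],"hand":0}
    - {"translation":[0,0,0.3],"angular":[0,0,0],"hand":0}
    - {"translation":[0,0,0.2],"angular":[0,0,0],"hand":0}
    - {"translation":[0,0,0.2],"angular":[0,0,0],"hand":0}
    - {"translation":[0,0,0.2],"angular":[0,0,0],"hand":0}
    - {"translation":[0,0,0.2],"angular":[0,0,0],"hand":0}
    - {"translation":[0,0,0.2],"angular":[0,0,0],"hand":0}
    - {"translation":[0,0,0.2],"angular":[0,0,0],"hand":0}
    - {"translation":[0,0,0.2],"angular":[0,0,0],"hand":0}
    - {"translation":[0,0,0],"angular":[0,0,0],"hand":0}

```text
time_s: 8.05
ee_pos: [0.483, 0.0065, 0.0671]
ee_rot: [[-0.978, 0.21, -0.0], [0.21, 0.978, 0.0], [0.0, 0.0, -1.0]]
ft_force: [-0.4, -0.6, 2.3]
grip_width: 0.0
grip_force: 1.0
```

Request:
carry_out:
  commands:
    - {"translation":[0,0,0.1],"angular":[0,0,0],"hand":0}
    - {"translation":[0,0,0.1],"angular":[0,0,0],"hand":0}
    - {"translation":[0,0,0],"angular":[0,0,0],"hand":0}
    - {"translation":[0,0,0],"angular":[0,0,0],"hand":0}
    - {"translation":[0,0,0],"angular":[0,0,0],"hand":0}
    - {"translation":[0,0,0],"angular":[0,0,0],"hand":0}
    - {"translation":[0,0,0],"angular":[0,0,0],"hand":0}
    - {"translation":[0,0,0],"angular":[0,0,0],"hand":0}
    - {"translation":[0,0,0],"angular":[0,0,0],"hand":0}
    - {"translation":[0,0,0],"angular":[0,0,0],"hand":0}

```text
time_s: 9.05
ee_pos: [0.4831, 0.0066, 0.0655]
ee_rot: [[-0.978, 0.21, 0.0], [0.21, 0.978, 0.0], [-0.0, 0.0, -1.0]]
ft_force: [-1.6, -0.0, 5.3]
grip_width: -0.0001
grip_force: 2.8
```

Request:
carry_out:
  commands:
    - {"translation":[0,0,0.1],"angular":[0,0,0],"hand":0}
    - {"translation":[0,0,0],"angular":[0,0,0],"hand":0}
    - {"translation":[0,0,0],"angular":[0,0,0],"hand":0}
    - {"translation":[0,0,-0.5],"angular":[0,0,0],"hand":0}
    - {"translation":[0,0,-1.5],"angular":[0,0,0],"hand":0}
    - {"translation":[0,0,-1],"angular":[0,0,0],"hand":0}
    - {"translation":[-2,2,0],"angular":[0,0,0],"hand":0}
    - {"translation":[-2,2,0],"angular":[0,0,0],"hand":0}
    - {"translation":[-2,2,0],"angular":[0,0,0],"hand":0}
    - {"translation":[-1.7,1.7,0],"angular":[0,0,0],"hand":0}

```text
time_s: 10.05
ee_pos: [0.5756, 0.0665, 0.0945]
ee_rot: [[-0.978, 0.21, 0.001], [0.21, 0.978, 0.0], [-0.001, 0.0, -1.0]]
ft_force: [-0.2, 0.1, 0.0]
grip_width: -0.0
grip_force: 0.0
```

```bash
python3 - <<'E'
from h import *
camera("top")
b=camera("side")["color"][130:280,240:400]
im=cv2.resize(b,(640,600),interpolation=cv2.INTER_CUBIC)
cv2.imwrite("pics/over_bar.png",(255*(im/255.)**.6).astype(np.uint8)); print(monitor.sense()["ee_pos"])
E
```

```text
[0.57637072 0.06686881 0.09433167]
```

View pics/over_bar.png

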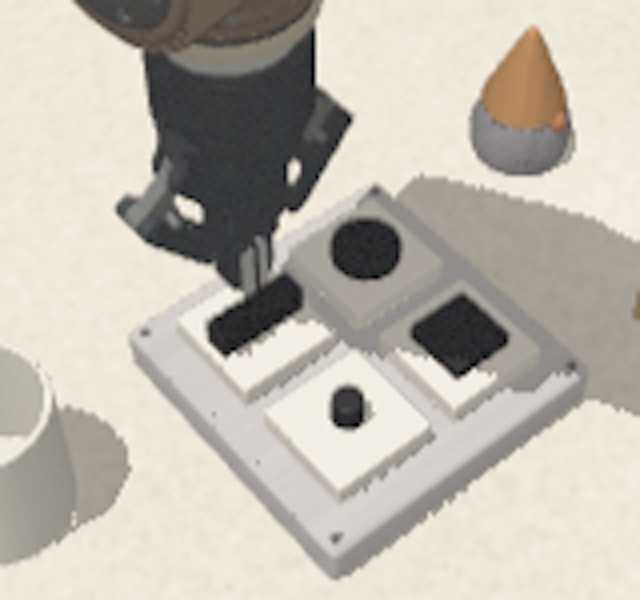

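The big round (366,248) and square (460,335) keys are both down, and the fingers are over the bar key at (255,310). I'll shift about 2 mm and press.

Request:
carry_out:
  commands:
    - {"translation":[0.2,-0.1,0.5],"angular":[0,0,0],"hand":0}
    - {"translation":[0,0,0.5],"angular":[0,0,0],"hand":0}
    - {"translation":[0,0,0.3],"angular":[0,0,0],"hand":0}
    - {"translation":[0,0,0.2],"angular":[0,0,0],"hand":0}
    - {"translation":[0,0,0.2],"angular":[0,0,0],"hand":0}
    - {"translation":[0,0,0.2],"angular":[0,0,0],"hand":0}
    - {"translation":[0,0,0.2],"angular":[0,0,0],"hand":0}
    - {"translation":[0,0,0.2],"angular":[0,0,0],"hand":0}
    - {"translation":[0,0,0.2],"angular":[0,0,0],"hand":0}
    - {"translation":[0,0,0.2],"angular":[0,0,0],"hand":0}

```text
time_s: 11.15
ee_pos: [0.5723, 0.065, 0.0672]
ee_rot: [[-0.978, 0.21, 0.0], [0.21, 0.978, -0.0], [-0.0, 0.0, -1.0]]
ft_force: [-0.1, -1.6, 2.7]
grip_width: -0.0001
grip_force: 1.4
```

Request:
carry_out:
  commands:
    - {"translation":[0,0,0.1],"angular":[0,0,0],"hand":0}
    - {"translation":[0,0,0.1],"angular":[0,0,0],"hand":0}
    - {"translation":[0,0,0.1],"angular":[0,0,0],"hand":0}
    - {"translation":[0,0,0],"angular":[0,0,0],"hand":0}
    - {"translation":[0,0,0],"angular":[0,0,0],"hand":0}
    - {"translation":[0,0,0],"angular":[0,0,0],"hand":0}
    - {"translation":[0,0,0],"angular":[0,0,0],"hand":0}
    - {"translation":[0,0,0],"angular":[0,0,0],"hand":0}
    - {"translation":[0,0,0],"angular":[0,0,0],"hand":0}
    - {"translation":[0,0,0],"angular":[0,0,0],"hand":0}

```text
time_s: 12.15
ee_pos: [0.5724, 0.065, 0.0648]
ee_rot: [[-0.978, 0.21, 0.0], [0.21, 0.978, -0.0], [-0.0, 0.0, -1.0]]
ft_force: [-1.9, -1.8, 8.5]
grip_width: -0.0001
grip_force: 4.2
```

Request:
carry_out:
  commands:
    - {"translation":[0,0,-0.5],"angular":[0,0,0],"hand":0}
    - {"translation":[0,0,-1.5],"angular":[0,0,0],"hand":0}
    - {"translation":[0,0,-3],"angular":[0,0,0],"hand":0}
    - {"translation":[0,0,-3],"angular":[0,0,0],"hand":0}
    - {"translation":[0,0,-3],"angular":[0,0,0],"hand":0}
    - {"translation":[0,0,-3],"angular":[0,0,0],"hand":0}
    - {"translation":[0,0,-1],"angular":[0,0,0],"hand":0}
    - {"translation":[0,0,0],"angular":[0,0,0],"hand":0}
    - {"translation":[0,0,0],"angular":[0,0,0],"hand":0}
    - {"translation":[0,0,0],"angular":[0,0,0],"hand":0}

```text
time_s: 13.15
ee_pos: [0.5718, 0.0651, 0.2128]
ee_rot: [[-0.978, 0.21, -0.002], [0.21, 0.978, 0.0], [0.002, -0.0, -1.0]]
ft_force: [-0.1, 0.5, 0.0]
grip_width: -0.0001
grip_force: 0.0
```

```bash
python3 - <<'E'
from h import *
b=camera("side")["color"][130:330,190:450]
im=cv2.resize(b,(780,600),interpolation=cv2.INTER_CUBIC)
cv2.imwrite("pics/end.png",(255*(im/255.)**.6).astype(np.uint8))
E
```

```text
(no output)
```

View pics/end.png

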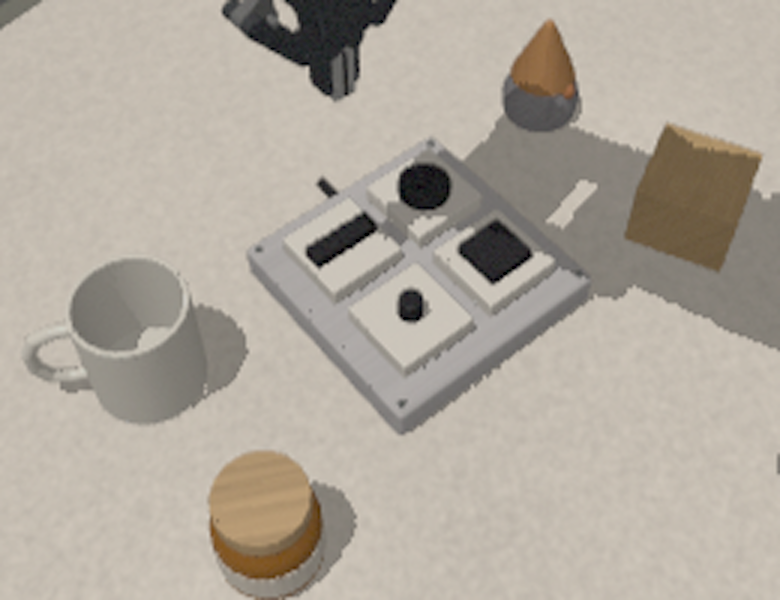

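The bar (341,238), big round (425,186) and square (495,250) keys are down. The small round key (411,304) is still up, and all four bystanders are standing where they were.

```bash
python3 -c "
from rig import bot; print(bot.hand_in())"
```

```text
the job is handed in; nothing more can be done
None
```

I pressed the large round, square and bar keys fully down in that order, left the small round key up and the bystanders untouched, and handed the job in (no verdict was returned).

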